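# Close the scanner on a booklet and start the scan

### The arm

A 6-joint arm with a two-finger parallel gripper is mounted at the origin on the work surface. World frame = base frame: x ahead of the robot, y to its left, z up, the work surface at z = 0. Lengths are in mm, angles in degrees, forces in N, time in s.
With the tool pointing down it reaches from about 300 to 850 mm from the base axis. Payload 4.2 kg.
Tool frame: the origin (TCP) lies on the centre line of the jaws, within the pads' length; the fingertips stand 14 mm ahead of it and the grasp point (between the pads) lies 5 mm behind it; z points along the fingers, y is the direction in which the jaws open and shut (so a half turn about z gives the same grasp; the last joint's range is limited). The gripper opens to 91 mm and grips with 3 to 60 N. Pads are 32 mm wide; open, the fingers measure 118 mm over their backs; the gripper's body (76 mm by 178 mm) begins 60 mm behind the grasp point.
Start: joints at [64.744, 18.312, 89.639, -0, 72.044, -1.146], TCP at [234.886, 524.853, 227.976] pointing down, gripper open.
Joint ranges: [-177.97, 177.97], [-48.28, 115.42], [12.27, 149.76], [-77.06, 257.06], [2.81, 150.46], [-146.56, 146.56]. Speed limits (degrees/s): [147.25, 147.25, 180, 180, 180, 180].

### API

Orientations are given as [roll, pitch, yaw] about the fixed x, y, z axes, in that order (R = Rz(yaw) Ry(pitch) Rx(roll)).
In Python, from workcell import env gives the robot as it stands.
- The arm moves only by the tool play_rows, never from a script. Its argument "increments" is a list of rows, each a list of 5 numbers: the shift along the world's x, y, z in mm, then the turn about the world's z in degrees, then the closure, from 0 (fully open) to 1 (shut). In form: [[x, y, z, yaw, fingers], ...]. A call has 1 to 20 rows; each row shifts and turns the commanded pose from where the row before left it; what a row does not reach is not made up. A row lasts 1/8 s, in which the tool goes at most 62.5 mm and 10.7 degrees, less where a joint would pass 70% of its speed; a pose out of reach is approached as far as the arm can. A call is refused whole if a number of a shift passes 62.5 or a number of a turn 10.7, either way. A call with a gripper value outside its range is refused whole. The fingers move at their own pace and stop on an object; "newtons" is the grip in N (left out, the last holds). Time passes only in rows, so rows that do not move let the fingers close. It gives the time, the measured TCP pose, the force and the opening at its end, in the units of the state.
- env.state(): the state, without advancing time (a new reading comes with each control period).
- env.grab_frame(name): name is "scene" or "top" or "wrist"; returns the picture (480x640x3 uint8, red, green, blue); there is no depth.
- env.calibration(name): a dict with "fx", "fy", "cx", "cy" (pixels), "dist_coeffs" ([k1, k2, p1, p2, k3] as OpenCV has them; the pictures are not rectified), "R" (3x3) and "t" (3): a world point X has camera coordinates R X + t; the wrist camera has in their place "hand_eye" (4x4, takes a point from camera to tool coordinates, whose origin is the TCP and whose axes are the flange's). Camera axes: x right, y down, z forward; pixel columns grow to the right and rows downward; lengths in mm; the calibration is good to about 2 mm. A picture is of the moment at which its call begins: read the wrist's pose just before it. calibration takes no time and is no camera call.
- env.job_done(): hands the job in, once; it reports no verdict.
The state is a dict: "time_s": time; "qpos": joint angles; "qvel": joint speeds; "effort": joint torques, N m; "ee_pos": TCP position; "ee_rot": TCP orientation; "force": force on the tool from outside, world axes, zero at the start; "torque": the same for the moment, N m; "gripper_width": finger opening in mm.
Only numpy, scipy, OpenCV 4.12 (cv2) and the standard library are available. Lean on these libraries where they do the work, as an engineer would, in place of code of your own. Each camera call takes 0.05 s, during which the arm holds its last target.

### The job

An identity booklet lies ready on the glass of the desktop scanner. Push the open lid fully shut over it from the outside with the fingertips, lowering it without a slam, and then press the large start button on the control strip down and let it come up again. Grip nothing, do not touch the lid's white underside, do not shift the booklet, and leave the two small buttons and everything else on the desk alone.

Things in the scene. Friction and masses are not known exactly. Their poses are not given: they have to be found in the camera images.
- scanner: Flatbed scanner, fixed; light grey case 270 mm deep (its x), 400 wide (y), 52 high. Origin: centre of its underside on the desk; x points from its front (near the robot) to its hinge side, y left, z up. The shut lid covers x -138..118, y -130..200 mm; the control strip is the rest, at the right (y -200..-134). Glass 216 x 297 mm, 46 mm above the desk.
- lid (a joint): Lid angle in rad: 0 shut, 1.45 end stop; starts open at 0.8 to 1.25. Light grey slab, 250 mm from hinge to free edge, 330 wide, 18 thick (a small lip adds 8 mm), hinged along the scanner's far side, free edge towards the robot. A stiff hinge keeps it where it is left at any angle; pushing near the free edge takes about 0.5 to 4 N.
- lid_hinge (a point): Middle of the lid's hinge line, 55 mm above the desk, at (120, 35) mm in the scanner's frame; the line runs along the scanner's y. The lid's underside passes through this line; its outer face is 18 mm off it. The underside is a white lining that presses the document on the glass.
- lid_edge (a point): Middle of the lid's free edge, on its outer face (250 mm from the hinge line); it moves with the lid. With the lid shut it is 73 mm above the desk.
- start (a joint): Travel of the start button in m: 0 up, 0.004 fully down; a spring returns it. It moves straight down, and takes 1.2 N to begin and 4 N to be fully down.
- start_top (a point): Centre of the top of the start button, the large round one (27 mm across) nearest the front of the control strip, at (-60, -167) mm in the scanner's frame; its top stands 58.5 mm above the desk, 6.5 mm above the strip.
- cancel (a joint): Travel of the cancel button in m (0 up, 0.004 down): small, 13 mm across, on the strip 75 mm behind the start button, equally high. Leave alone.
- power (a joint): Travel of the power button in m (0 up, 0.004 down): small, 13 mm across, 108 mm behind the start button, equally high. Leave alone.
- booklet: Dark red identity booklet lying loose on the scanner glass, 88 x 125 x 4.5 mm, origin at the centre of its underside. The shut lid clears it by about 2 mm.
- stamp: self-inking hand stamp standing beside the control strip, dark, 64 x 44 x 86 mm high; origin: centre of its underside. Bystander.
- tape: roll of brown packing tape lying flat, 72 mm across, 24 mm high; origin: centre of its underside. Bystander.
- pen_pot: dark metal pen pot, 80 mm across, pens up to 155 mm high; origin: centre of its underside. Bystander.
- stapler: dark desk stapler, 145 x 34 x 56 mm; origin: centre of its underside. Bystander.
- mug: white mug, 80 mm across, 92 mm high, with a handle; origin: centre of its underside. Bystander.
- calculator: grey desk calculator, 150 x 100 x 17 mm; origin: centre of its underside. Bystander.
- succulent: small plant in a pot, 90 mm across, about 110 mm high; origin: centre of its underside. Bystander.
- glue: glue stick standing on the far end of the scanner's control strip, 27 mm across, its top 140 mm above the desk; origin: centre of its underside. Bystander.
Things that resemble listed ones, but are neither listed nor needed, are in the scene too. There is more than one size of the booklet; the job needs the largest.

How it is judged (in metres and radians):
On the way, in this order (a step that is already met when the one before it is completed fails the run):
1. the lid is pushed fully shut (value of joint lid below 0.025 rad and value of joint start below 0.001 m), for 0.2 s.
2. the start button is pressed down (value of joint start above 0.003 m and value of joint lid below 0.03 rad), for 0.05 s.
At the end, for the whole second after the job is handed in: The lid is shut (within 0.025 rad, about 6 mm at its free edge), the start button has been pressed at least 3 mm down after that and is up again (within 1 mm), the small buttons are up, and the booklet lies at rest on the glass within 12 mm of where it was (all of step 1 and value of joint each of cancel, power below 0.001 m and distance of booklet from where it was at the start of the episode below 0.012 m and linear speed of booklet below 0.01 m/s); the robot touches nothing.
It fails at once if the start button is pressed while the lid is open, or a small button is pressed ((value of joint start above 0.002 m and value of joint lid above 0.06 rad) or value of joint any of cancel, power above 0.002 m).
It fails at once if the lid is slammed (faster than 2.5 rad/s) (velocity of joint lid below -2.5 rad/s).
It fails at once if the white underside of the lid is touched or gripped (contact force between the fingers and lid_c2 above 0.5 N).
It fails at once if the booklet is shifted by more than 12 mm, or lifted (distance of booklet from where it was at the start of the episode above 0.012 m).
It fails at once if a bystander is moved by more than 20 mm, or lifted (distance of any of stamp, tape, pen_pot, stapler, mug, calculator, succulent, glue from where it was at the start of the episode above 0.02 m).
It also fails if it takes over 42 s, if anything falls off the work surface, if the arm or the gripper's body presses on something with over 40 N, if the wrist force passes 120 N, or if a joint passes its speed limit or range.

## Working session

There is one attempt and no reset: what is moved stays moved. The work goes in short steps, Python scripts to look and compute and a tool call to move; the robot and the scene stay as the last step left them, time stands still between calls to the robot, and variables do not carry over. Pictures are saved under pics/ and viewed, and the job is handed in when it is done.

Besides the shell and the picture viewer there is one more tool, called after "Emit:" in YAML: its name, and indented under it one key for each argument. play_rows: Moves the arm, as the interface text tells. Its arguments: {"type":"object","properties":{"increments":{"type":"array"},"newtons":{"type":"number"}},"required":["increments"]}

```bash
mkdir -p pics
python3 - <<'E'
from workcell import env
import cv2
print(env.state())
for n in ("scene","top","wrist"):
    cv2.imwrite(f"pics/{n}0.png",env.grab_frame(n)[:,:,::-1])
    c=env.calibration(n); print(n,c)
E
```

```text
{'time_s': 0.0, 'qpos': array([ 6.47418172e+01,  1.83509808e+01,  8.97055676e+01, -1.18958175e-03,
        7.20423576e+01, -1.14544213e+00]), 'qvel': array([ 0.08309826,  0.01639011, -0.03774701,  0.09940414, -0.03125688,
        0.06322927]), 'effort': array([-7.71537325e-04, -4.12455726e+01, -2.31975657e+01,  7.27217761e-02,
        4.54355031e-02, -1.42866811e-04]), 'ee_pos': array([234.70802408, 524.40432048, 227.1325462 ]), 'ee_rot': array([-1.79901091e+02, -8.46399789e-04,  1.55887626e+02]), 'force': array([0.31236787, 0.24621863, 0.13144591]), 'torque': array([-0.00024855,  0.0072854 ,  0.0081637 ]), 'gripper_width': 91.40295514386398}
scene {'fx': 519.7207035077078, 'fy': 519.7207035077078, 'cx': 323.67523091605705, 'cy': 249.12458744150146, 'dist_coeffs': array([0.02321124, 0.        , 0.        , 0.        , 0.        ]), 'R': array([[ 0.96461653,  0.2635512 ,  0.0074646 ],
       [ 0.20478322, -0.73108803, -0.65082572],
       [-0.16606862,  0.62932587, -0.75919046]]), 't': array([-513.34236578,  -22.04957817, 1337.72052766])}
top {'fx': 462.51683065503755, 'fy': 462.51683
[... 204 characters left out ...]
  [-0.97542342, -0.06194133, -0.21145313],
       [ 0.21137078,  0.00795428, -0.97737358]]), 't': array([  28.91438113,  518.75800763, 1230.47254242])}
wrist {'fx': 337.79169224468797, 'fy': 337.79169224468797, 'cx': 326.72089525128894, 'cy': 238.66856131558765, 'dist_coeffs': array([0.00597958, 0.        , 0.        , 0.        , 0.        ]), 'hand_eye': array([[ 2.58963740e-04, -9.68855926e-01, -2.47624974e-01,
         6.98794126e+01],
       [ 9.99999847e-01,  1.29790373e-04,  5.37972913e-04,
         6.26846446e-02],
       [-4.89078907e-04, -2.47625075e-01,  9.68855811e-01,
        -1.55999247e+02],
       [ 0.00000000e+00,  0.00000000e+00,  0.00000000e+00,
         1.00000000e+00]])}
```

View pics/scene0.png

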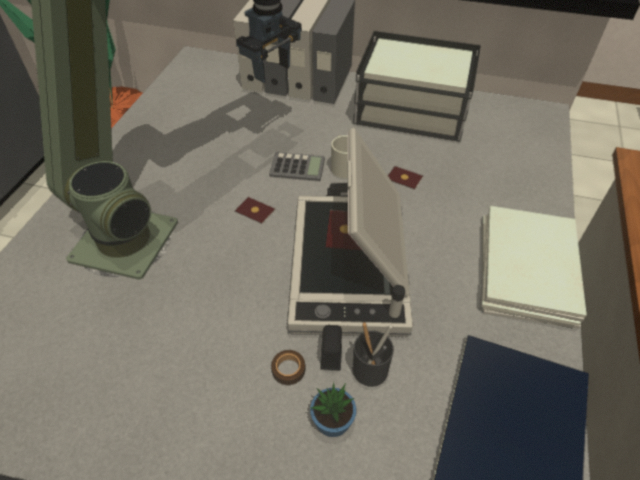

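View pics/top0.png

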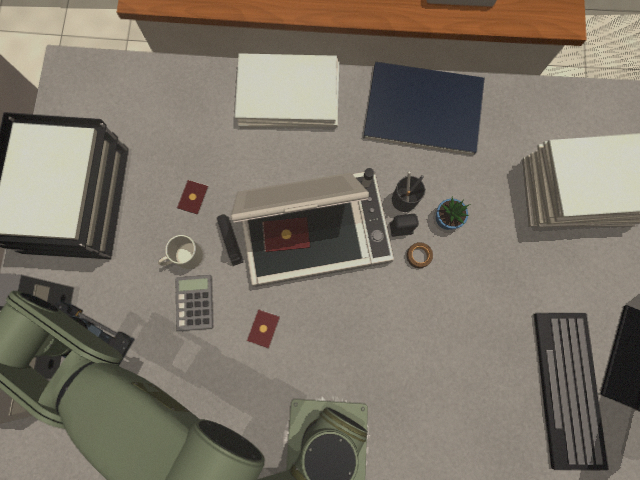

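The scene view shows the scanner at about (350,265) with its lid open, and the start button near (322,311). In the top view the scanner is at about (315,235) and the start button near (377,236). I'll enlarge both to measure the pose.

Run:
```python
import cv2
def crop(n,x0,y0,x1,y1,k,out):
    a=cv2.imread(f"pics/{n}0.png")[y0:y1,x0:x1]
    a=cv2.resize(a,None,fx=k,fy=k,interpolation=cv2.INTER_CUBIC)
    for x in range((x0+19)//20*20,x1,20):
        cv2.putText(a,str(x),((x-x0)*k,8),0,.32,(0,0,255)); cv2.line(a,((x-x0)*k,10),((x-x0)*k,16),(0,0,255))
    for y in range((y0+19)//20*20,y1,20):
        cv2.putText(a,str(y),(0,(y-y0)*k+4),0,.32,(0,0,255)); cv2.line(a,(22,(y-y0)*k),(30,(y-y0)*k),(0,0,255))
    cv2.imwrite(out,a)
crop("scene",280,120,430,340,3-0,"pics/sc.png") if 0 else crop("scene",275,195,425,340,4,"pics/sc.png")
crop("top",220,160,400,290,4,"pics/tc.png")
```

```text
(no output)
```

View pics/sc.png

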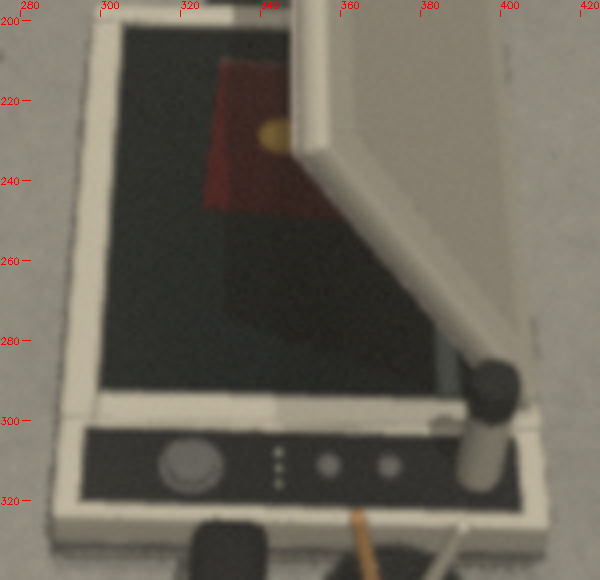

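View pics/tc.png

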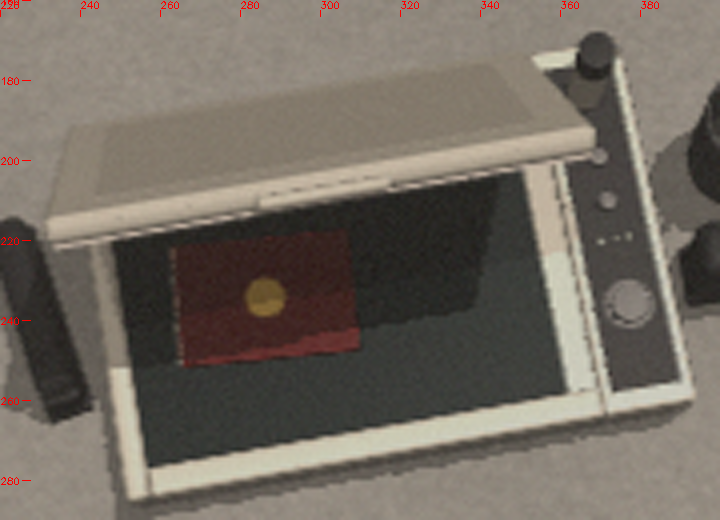

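```bash
cat > h.py <<'E'
import numpy as np, cv2
from workcell import env
def proj(n,P):
    c=env.calibration(n); K=np.array([[c['fx'],0,c['cx']],[0,c['fy'],c['cy']],[0,0,1.]])
    r,_=cv2.Rodrigues(np.array(c['R'])); p,_=cv2.projectPoints(np.float64(P).reshape(-1,3),r,np.float64(c['t']),K,c['dist_coeffs']); return p[:,0]
def s2w(p,P):
    P=np.float64(P).reshape(-1,3); c,s=np.cos(p[2]),np.sin(p[2])
    return np.c_[p[0]+c*P[:,0]-s*P[:,1],p[1]+s*P[:,0]+c*P[:,1],P[:,2]]
def lid(th,r,y,n): return [120-r*np.cos(th)+n*np.sin(th),y,55+r*np.sin(th)+n*np.cos(th)]
E
python3 - <<'E'
from h import *
from scipy.optimize import least_squares
O={'top':[((-60,-167,58.5),(377.5,235.5)),((15,-167,58.5),(372,210)),((48,-167,58.5),(369.5,199)),((-135,-200,52),(393,258.3)),((-135,200,52),(253,284.2))],
'scene':[((-60,-167,58.5),(322.7,311)),((15,-167,58.5),(357.3,311.3)),((48,-167,58.5),(372.5,311.5)),((-135,-200,52),(288.8,323.8)),((135,-200,52),(411.7,325.7))]}
L={'top':[((250,-130,18),(368,191.5)),((250,200,18),(233,214))],'scene':[((250,-130,18),(357,232.5))]}
def f(p,det=False):
    e=[]
    for n in O:
        e.append(proj(n,s2w(p,[a for a,_ in O[n]]))-[b for _,b in O[n]])
        e.append(proj(n,s2w(p,[lid(p[3],*a) for a,_ in L[n]]))-[b for _,b in L[n]])
    return np.concatenate(e) if det else np.concatenate(e).ravel()
r=least_squares(f,[550,0,0,1.],loss='soft_l1')
print(r.x,np.degrees(r.x[2]));print(f(r.x,1).round(1))
p=r.x
np.save('pose.npy',p)
print('start',s2w(p,(-60,-167,58.5)),'edge mid',s2w(p,lid(p[3],250,35,18)),'hinge',s2w(p,(120,35,55)))
E
```

```text
[5.76511965e+02 6.87661610e+01 2.44109323e-01 1.00600937e+00] 13.986433936825863
[[ 0.2 -1.3]
 [ 0.1 -1.3]
 [ 0.3 -1.3]
 [ 1.7  0.2]
 [-1.2  0.2]
 [ 1.4 -1.3]
 [-2.7  0.4]
 [-0.1 -0.8]
 [-0.3 -0.3]
 [-0.3 -0.1]
 [-1.5  0.2]
 [ 1.5  1.2]
 [-1.1 -1.8]]
start [[ 558.65337481 -107.78431557   58.5       ]] edge mid [[569.40704128 103.06584008 275.80990737]] hinge [[684.49509692 131.73157321  55.        ]]
```

Emit:
play_rows:
  increments:
    - [0, 0, 30, 0, 1]
    - [0, 0, 35, 0, 1]
    - [0, 0, 35, 0, 1]
    - [0, 0, 35, 0, 1]
    - [0, 0, 30, 0, 1]
    - [20, -25, 0, -7, 1]
    - [30, -30, 0, -8, 1]
    - [30, -30, 0, -8, 1]
    - [30, -30, 0, -8, 1]
    - [30, -30, 0, -8, 1]
    - [30, -30, 0, -8, 1]
    - [30, -30, 0, -5, 1]
    - [30, -30, 0, 0, 1]
    - [30, -30, 0, 0, 1]
    - [30, -30, 0, 0, 1]
    - [30, -30, 0, 0, 1]
    - [30, -30, 0, 0, 1]
    - [20, -30, 0, 0, 1]
    - [15, -25, 0, 0, 1]
    - [0, 0, 0, 0, 1]
  newtons: 20

```text
time_s: 2.65
ee_pos: [620.6, 113.2, 391.9]
ee_rot: [-179.9, 0.0, 103.7]
force: [-0.4, 0.2, 0.8]
gripper_width: 0.5
```

Run:
```python
from h import *
s=env.state();print(s['time_s'],s['ee_pos'],s['ee_rot'],s['gripper_width'],s['force'])
for n in ("scene","top","wrist"): cv2.imwrite(f"pics/{n}1.png",env.grab_frame(n)[:,:,::-1])
p=np.load('pose.npy');h=13.5;r=225
prev=s['ee_pos']
for th in [1.0]+list(np.arange(.95,-.05,-.05)):
    q=np.array(lid(th,r,35,18))+[h,0,14]
    w=s2w(p,q)[0];print(round(th,2),w.round(1),(w-prev).round(1));prev=w
```

```text
2.65 [620.63557232 113.22666451 391.93969784] [-1.79916618e+02  5.02601988e-03  1.03726398e+02] 0.5279492215121486 [-0.44571892  0.24514804  0.78708933]
1.0 [594.3 109.3 268.1] [ -26.3   -4.  -123.9]
0.95 [584.8 106.9 262.5] [-9.5 -2.4 -5.6]
0.9 [575.6 104.6 256.4] [-9.2 -2.3 -6.1]
0.85 [566.6 102.4 249.9] [-8.9 -2.2 -6.5]
0.8 [558.  100.2 242.9] [-8.6 -2.1 -7. ]
0.75 [549.8  98.2 235.5] [-8.3 -2.1 -7.4]
0.7 [541.9  96.2 227.7] [-7.9 -2.  -7.8]
0.65 [534.4  94.3 219.5] [-7.5 -1.9 -8.2]
0.6 [527.3  92.6 210.9] [-7.1 -1.8 -8.6]
0.55 [520.6  90.9 202. ] [-6.7 -1.7 -9. ]
0.5 [514.4  89.4 192.7] [-6.2 -1.6 -9.3]
0.45 [508.6  87.9 183.1] [-5.8 -1.4 -9.6]
0.4 [503.3  86.6 173.2] [-5.3 -1.3 -9.9]
0.35 [498.5  85.4 163.1] [ -4.8  -1.2 -10.1]
0.3 [494.2  84.3 152.7] [ -4.3  -1.1 -10.4]
0.25 [490.4  83.4 142.1] [ -3.8  -0.9 -10.6]
0.2 [487.1  82.6 131.3] [ -3.3  -0.8 -10.8]
0.15 [484.3  81.9 120.4] [ -2.8  -0.7 -10.9]
0.1 [482.1  81.3 109.4] [ -2.2  -0.6 -11. ]
0.05 [480.4  80.9  98.2] [ -1.7  -0.4 -11.1]
-0.0 [479.3  80.6  87. ] [ -1.1  -0.3 -11.2]
```

View pics/wrist1.png

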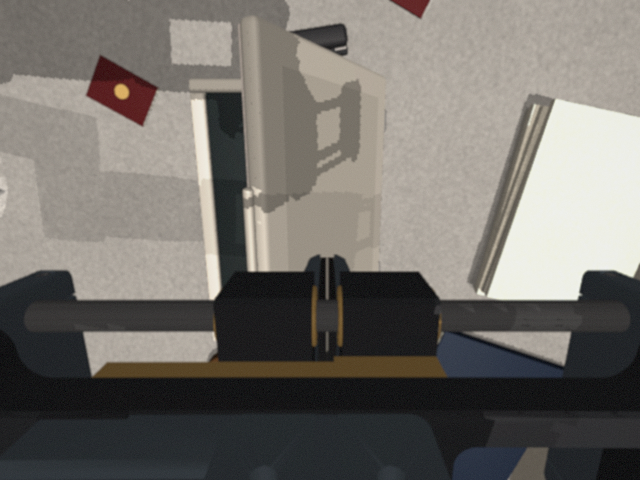

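View pics/scene1.png

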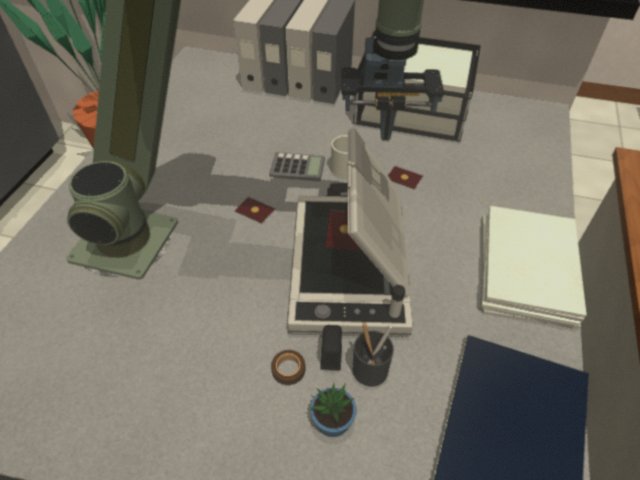

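The wrist view shows the lid's free edge at column ~260 and parallel to the jaws' cross axis. The model predicts 263, so the measured pose holds. The fingers are behind the outer face, so I'll descend.

Emit:
play_rows:
  increments:
    - [-8, -2, -20, 0, 1]
    - [-8, -2, -25, 0, 1]
    - [0, 0, -25, 0, 1]
    - [0, 0, -20, 0, 1]
    - [0, 0, -15, 0, 1]
    - [0, 0, -10, 0, 1]
    - [0, 0, -9, 0, 1]
    - [0, 0, 0, 0, 1]
    - [0, 0, 0, 0, 1]

```text
time_s: 3.92
ee_pos: [604.2, 110.9, 269.6]
ee_rot: [179.9, 0.0, 103.9]
force: [-0.8, 0.3, 0.9]
gripper_width: 0.8
```

Run:
```python
from h import *
cv2.imwrite("pics/s2.png",cv2.resize(env.grab_frame("scene")[60:320,260:480,::-1],None,fx=2.3,fy=2.3,interpolation=2))
s=env.state();print(s['ee_pos'],s['force'])
```

```text
[604.2164622  110.85049256 269.62028688] [0.20928016 0.30515658 0.64132201]
```

View pics/s2.png

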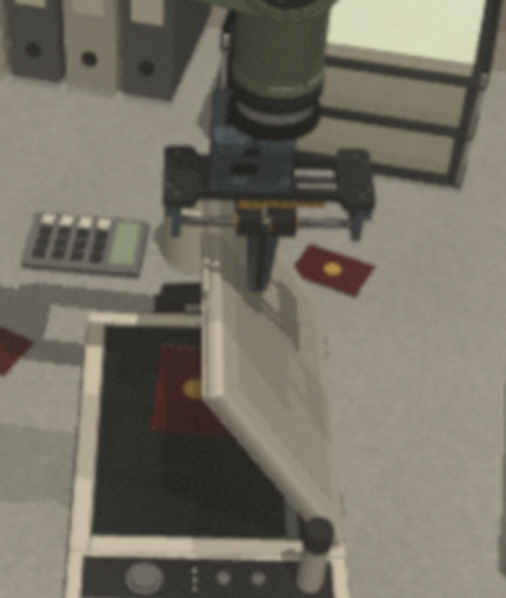

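The fingertips are just off the outer face near the free edge. I'll follow the arc down for the first half.

Emit:
play_rows:
  increments:
    - [-5, -1, -1, 0, 1]
    - [-5, -1, -1, 0, 1]
    - [-9.5, -2.4, -5.5, 0, 1]
    - [-9.2, -2.3, -6, 0, 1]
    - [-9, -2.2, -6.5, 0, 1]
    - [-8.6, -2.1, -7, 0, 1]
    - [-8.3, -2.1, -7.4, 0, 1]
    - [-7.9, -2, -7.8, 0, 1]
    - [-7.5, -1.9, -8.2, 0, 1]
    - [-7, -1.8, -8.6, 0, 1]

```text
time_s: 5.22
ee_pos: [526.2, 91.9, 209.2]
ee_rot: [-180.0, -0.0, 103.9]
force: [0.0, -0.2, 2.3]
gripper_width: 0.4
```

Run:
```python
from h import *
cv2.imwrite("pics/s3.png",cv2.resize(env.grab_frame("scene")[60:320,260:480,::-1],None,fx=2.3,fy=2.3,interpolation=2))
s=env.state();print(s['ee_pos'],s['force'])
```

```text
[524.68038035  91.59561477 207.96428486] [-0.78745275  0.49698893 -1.56944782]
```

View pics/s3.png

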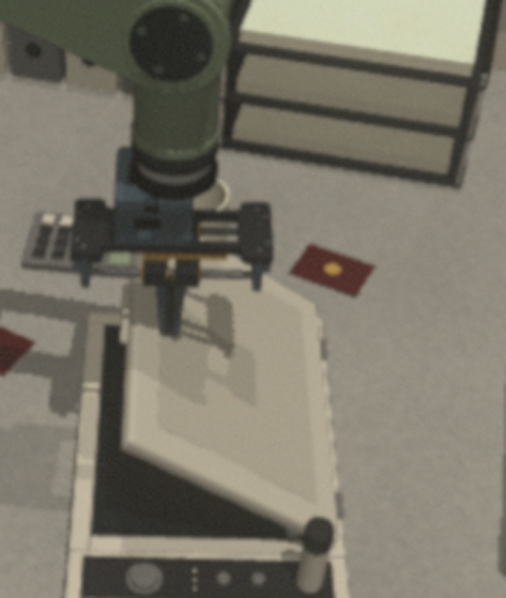

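The lid is following and sits at about 0.55 rad, with the fingertips on the outer face. Continuing down.

Emit:
play_rows:
  increments:
    - [-5.5, -1.5, -8, 0, 1]
    - [-6.2, -1.6, -9.3, 0, 1]
    - [-5.8, -1.4, -9.6, 0, 1]
    - [-5.3, -1.3, -10, 0, 1]
    - [-4.8, -1.2, -10, 0, 1]
    - [-4.3, -1.1, -10.4, 0, 1]
    - [-3.8, -0.9, -10.6, 0, 1]
    - [-3.3, -0.8, -10.8, 0, 1]
    - [-2.8, -0.7, -10.9, 0, 1]
    - [-2.2, -0.6, -11, 0, 1]
    - [-1.7, -0.4, -9, 0, 1]
    - [-1, -0.3, -6, 0, 1]
    - [0, 0, 0, 0, 1]

```text
time_s: 6.9
ee_pos: [480.0, 80.2, 93.9]
ee_rot: [-180.0, -0.0, 103.9]
force: [-0.1, -0.4, 0.2]
gripper_width: 0.6
```

Emit:
play_rows:
  increments:
    - [0, 0, -3, 0, 1]
    - [0, 0, -2, 0, 1]
    - [0, 0, -1, 0, 1]
    - [0, 0, 0, 0, 1]

```text
time_s: 7.4
ee_pos: [480.2, 80.3, 88.3]
ee_rot: [180.0, -0.0, 103.9]
force: [0.0, -0.8, 0.1]
gripper_width: 0.6
```

Emit:
play_rows:
  increments:
    - [0, 0, -1, 0, 1]
    - [0, 0, -1, 0, 1]
    - [0, 0, 0, 0, 1]

```text
time_s: 7.78
ee_pos: [480.3, 80.3, 87.2]
ee_rot: [180.0, 0.0, 103.9]
force: [-2.9, -0.6, 8.3]
gripper_width: 0.3
```

Run:
```python
from h import *
cv2.imwrite("pics/s4.png",cv2.resize(env.grab_frame("scene")[120:340,260:440,::-1],None,fx=2.7,fy=2.7,interpolation=2))
s=env.state();print(s['ee_pos'],s['force'],s['torque'])
```

```text
[480.25673716  80.27134468  87.24436132] [-1.74061868 -0.78178596  7.98057967] [-0.17400379  0.45830456 -0.00627244]
```

View pics/s4.png

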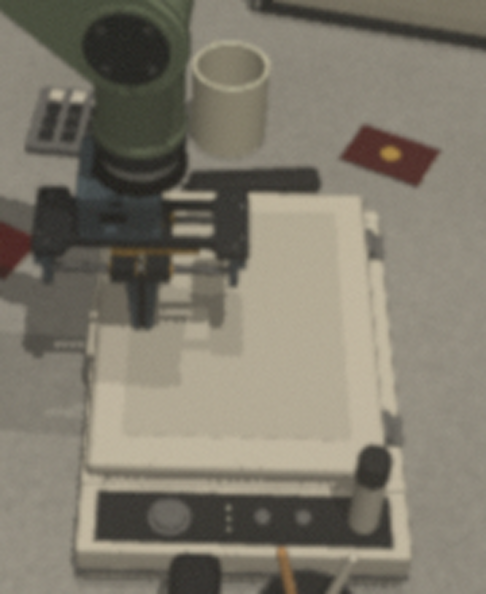

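The lid is shut: contact reads 8 N at TCP z 87.2, where the model gives 87. I'll hold briefly, lift, and go above the start button.

Emit:
play_rows:
  increments:
    - [0, 0, -1, 0, 1]
    - [0, 0, 0, 0, 1]
    - [0, 0, 0, 0, 1]
    - [0, 0, 10, 0, 1]
    - [0, 0, 25, 0, 1]
    - [0, 0, 30, 0, 1]
    - [0, 0, 20, 0, 1]
    - [10, -24, 0, 0, 1]
    - [12, -30, 0, 0, 1]
    - [12, -30, 0, 0, 1]
    - [12, -30, 0, 0, 1]
    - [12, -30, 0, 0, 1]
    - [12, -28, 0, 0, 1]
    - [8, -16, 0, 0, 1]
    - [0, 0, 0, 0, 1]
    - [0, 0, 0, 0, 1]

```text
time_s: 9.82
ee_pos: [557.7, -106.9, 170.3]
ee_rot: [-180.0, -0.0, 103.9]
force: [-0.6, -0.3, -0.0]
gripper_width: 0.5
```

Run:
```python
from h import *
s=env.state();print(s['ee_pos'],s['force'],s['torque'])
for n in ("scene","top","wrist"): cv2.imwrite(f"pics/{n}5.png",env.grab_frame(n)[:,:,::-1])
a=cv2.imread("pics/scene5.png")[180:340,270:440];b=cv2.imread("pics/top5.png")[150:310,230:440]
cv2.imwrite("pics/s5.png",np.hstack([cv2.resize(a,(400,376),interpolation=2),cv2.resize(b,(400,376),interpolation=2)]))
p=np.load('pose.npy')
for th in (0,.05):print(th,[proj(n,s2w(p,[lid(th,250,-130,18),lid(th,250,200,18)])).round(1) for n in ("scene","top")])
```

```text
[ 557.74324615 -106.90848324  170.26373935] [-0.57118659 -0.3159934  -0.02477997] [-0.05629996  0.05976027  0.05429833]
0 [array([[291.3, 291.8],
       [299.2, 189.4]]), array([[370.5, 259.9],
       [250.5, 281.6]])]
0.05 [array([[291.6, 288.4],
       [299.6, 185.8]]), array([[370.9, 258.6],
       [249.8, 280.5]])]
```

View pics/s5.png

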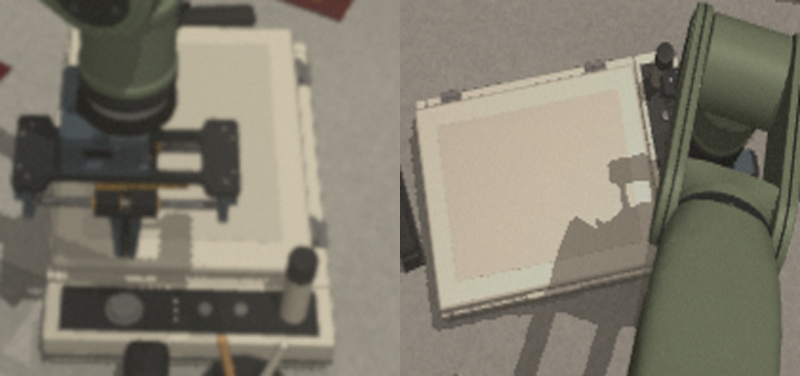

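View pics/wrist5.png

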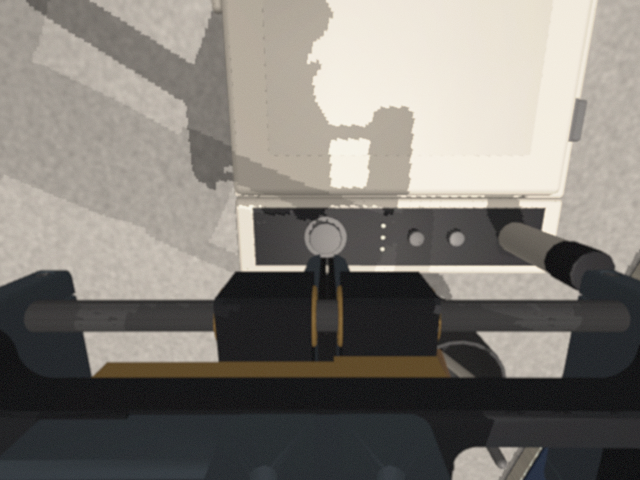

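The wrist view shows the large start button at (325,237), the small ones at (416,238) and (456,238), and the glue stick at about (555,255). The start button is the large round one nearest the front. I'll check its position from this view.

Run:
```python
from h import *
from scipy.spatial.transform import Rotation as Ro
s=env.state();c=env.calibration('wrist');K=np.array([[c['fx'],0,c['cx']],[0,c['fy'],c['cy']],[0,0,1.]])
q=cv2.undistortPoints(np.array([[[325.,237.]]]),K,c['dist_coeffs'])[0,0]
H=c['hand_eye'];R=Ro.from_euler('xyz',s['ee_rot'],degrees=True).as_matrix()
d=R@H[:3,:3]@[*q,1];o=s['ee_pos']+R@H[:3,3]
print(o+d*(58.5-o[2])/d[2], s2w(np.load('pose.npy'),(-60,-167,58.5)))
```

```text
[ 555.6694793  -104.44337932   58.5       ] [[ 558.65337481 -107.78431557   58.5       ]]
```

Both estimates agree to within about 4 mm, and the tool sits between them. I'll descend to just above the button.

Emit:
play_rows:
  increments:
    - [0, 0, -25, 0, 1]
    - [0, 0, -30, 0, 1]
    - [0, 0, -22, 0, 1]
    - [0, 0, -12, 0, 1]
    - [0, 0, -4, 0, 1]
    - [0, 0, 0, 0, 1]

```text
time_s: 10.72
ee_pos: [558.5, -107.7, 77.8]
ee_rot: [180.0, 0.0, 103.9]
force: [0.5, -0.2, 0.0]
gripper_width: 0.7
```

Emit:
play_rows:
  increments:
    - [0, 0, -3, 0, 1]
    - [0, 0, -2, 0, 1]
    - [0, 0, -2, 0, 1]
    - [0, 0, -1, 0, 1]
    - [0, 0, -1, 0, 1]
    - [0, 0, 0, 0, 1]

```text
time_s: 11.48
ee_pos: [558.5, -107.8, 68.8]
ee_rot: [180.0, 0.0, 103.9]
force: [0.1, 0.6, 5.0]
gripper_width: 0.8
```

Emit:
play_rows:
  increments:
    - [0, 0, -1, 0, 1]
    - [0, 0, 0, 0, 1]
    - [0, 0, 0, 0, 1]

```text
time_s: 11.85
ee_pos: [558.5, -107.8, 68.7]
ee_rot: [179.9, 0.0, 103.9]
force: [-2.1, -0.2, 9.7]
gripper_width: 0.5
```

The button is at its stop: z stalls at 68.7 with 9.7 N, after about 4 mm of travel. I'll release and retreat.

Emit:
play_rows:
  increments:
    - [0, 0, 5, 0, 1]
    - [0, 0, 15, 0, 1]
    - [0, 0, 30, 0, 1]
    - [0, 0, 35, 0, 1]
    - [0, 0, 35, 0, 1]
    - [0, 0, 35, 0, 1]
    - [-20, 20, 20, 0, 1]
    - [-30, 30, 0, 0, 1]
    - [-30, 30, 0, 0, 1]
    - [-30, 40, 0, 0, 1]
    - [-30, 40, 0, 0, 1]
    - [-20, 40, 0, 0, 1]
    - [0, 40, 0, 0, 1]
    - [0, 40, 0, 0, 1]
    - [0, 40, 0, 0, 1]
    - [0, 30, 0, 0, 1]
    - [0, 0, 0, 0, 1]
    - [0, 0, 0, 0, 1]

```text
time_s: 14.1
ee_pos: [397.9, 241.6, 242.4]
ee_rot: [-180.0, 0.0, 103.9]
force: [0.2, -0.2, 0.7]
gripper_width: 0.6
```

Run:
```python
from h import *
s=env.state();print(s['time_s'],s['ee_pos'],s['force'])
for n in ("scene","top"): cv2.imwrite(f"pics/{n}6.png",env.grab_frame(n)[:,:,::-1])
a=cv2.imread("pics/scene6.png")[180:340,270:440];b=cv2.imread("pics/top6.png")[150:310,230:440]
cv2.imwrite("pics/s6.png",np.hstack([cv2.resize(a,(400,376),interpolation=2),cv2.resize(b,(400,376),interpolation=2)]))
```

```text
14.1 [397.85713598 241.57172491 242.39833153] [ 0.20616674 -0.15608875  0.68396096]
```

View pics/s6.png

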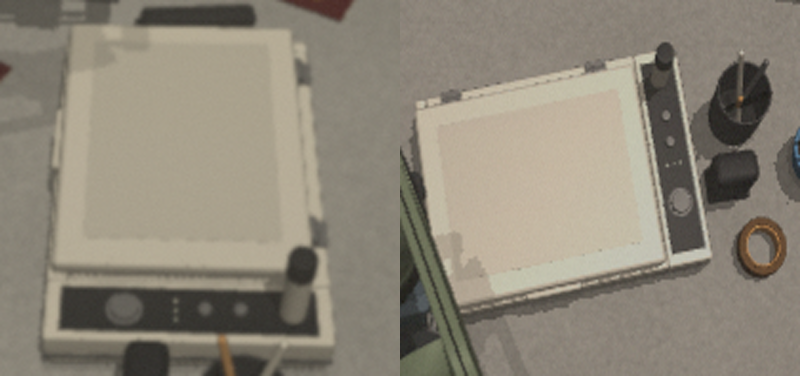

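View pics/top6.png

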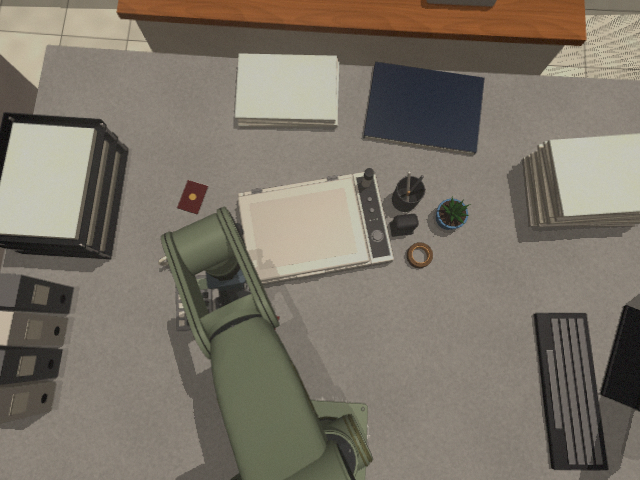

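The lid lies flat, with its front edge at scene row ~293 at the near corner. The start button looks up, the bystanders in view are where they were, and the arm is clear of everything. Handing in.

```bash
python3 -c "
from workcell import env
print(env.job_done())"
```

```text
the job is handed in; nothing more can be done
None
```

I pushed the lid shut from the outside with closed fingertips, at a commanded rate of about 0.4 rad/s. I then pressed the start button to its stop, let it come up, and moved the arm clear. The job was handed in at about 14 s of the 42 s allowed.

What the last checks showed:
- **Lid:** it met firm contact of about 8 N at TCP height 87.2 mm, against 87 mm predicted for a shut lid. The final pictures show it lying flat.
- **Start button:** it stopped after about 4 mm with 9.7 N on the tool, then looked up again in the final pictures.
- **Surroundings:** the small buttons, stamp, tape, pen pot, succulent and glue look unmoved. The arm hid the mug, calculator and stapler in part in the last top view, so I did not fully check those.
- **Booklet:** it cannot be seen under the shut lid, so I could not check it directly. Nothing reached under the lid.
- **Disagreement:** my two estimates of the button's position differed by about 4 mm. This was well within the button's 13.5 mm radius, so I pressed near both.

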